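Stir the milling balls, then hold the probe over the detector

TASK

Take the probe by its black handle out of its blue stand and stir the balls in the white dish with its tip near the dish floor, at least three full, wide circles, until every ball has shifted from where it lay. Then lift the probe out, carry it over the pump and hold it upright with its tip about a centimetre above the middle of the yellow-ringed detector window, still and not touching it, and finish like that, still holding the probe. Keep all the balls in the dish, do not bump the pump with probe, gripper or arm, and leave everything else in its place.

Things in the scene. Friction and masses are not known exactly. Their poses are not given: they have to be found in the camera images.
- probe: Loose probe, about 90 g, upright in the stand's hole. Origin: centre of its flat lower tip; z up along the probe, x and y square to the handle's flats. Steel shaft 12 mm in diameter from 0 to 106 mm above the tip; orange collar 26 mm in diameter at 106 to 112 mm; black handle, 20 x 20 mm square, at 112 to 170 mm (grip it there from above, e.g. 142 mm above the tip).
- stand: Blue block 70 x 70 x 50 mm, fixed in the tray. Origin: centre of its underside. A vertical hole 14 mm in diameter and 42 mm deep in the middle of its top holds the probe; lift the probe straight up by 45 mm or more to free it.
- dish_in (a point): Centre of the inner floor of the white round open dish (fixed in the tray): z up, x and y parallel to the world's. Flat floor, upright walls: inner radius 51 mm, outer radius 55 mm, rim 49 mm above this point.
- ball0_center (a point): Centre of a loose blue ball, 20 mm in diameter, 15 g, lying on the dish floor. The five balls start roughly in a ring of radius 27 mm about the dish's middle, the middle itself free.
- ball1_center (a point): Centre of a loose blue ball, 20 mm in diameter, 15 g, lying on the dish floor. The five balls start roughly in a ring of radius 27 mm about the dish's middle, the middle itself free.
- ball2_center (a point): Centre of a loose orange ball, 20 mm in diameter, 15 g, lying on the dish floor. The five balls start roughly in a ring of radius 27 mm about the dish's middle, the middle itself free.
- ball3_center (a point): Centre of a loose green ball, 20 mm in diameter, 15 g, lying on the dish floor. The five balls start roughly in a ring of radius 27 mm about the dish's middle, the middle itself free.
- ball4_center (a point): Centre of a loose green ball, 20 mm in diameter, 15 g, lying on the dish floor. The five balls start roughly in a ring of radius 27 mm about the dish's middle, the middle itself free.
- pump: Peristaltic pump, fixed, standing between the dish and the detector: 320 mm along its x, 140 mm along its y, highest point 107 mm above the table. Black base, cream cover, metal rollers under grey bars. Origin: centre of its underside.
- detector: Detector puck, fixed: dark steel disc 70 mm in diameter, 35 mm high, with a small black plug on its +x side. It alone has the yellow ring and dark round window on top. Origin: centre of its underside.
- window (a point): Centre of the detector's window, on its top face, about 35 mm above the table; z up. The dark window is 24 mm in diameter, the yellow ring around it 36 mm.
- blank: Look-alike puck, fixed, grey with a plain black top 52 mm in diameter: not the target. 70 mm in diameter, 35 mm high. Origin: centre of its underside. It and the detector may have swapped places.
- tray: Shallow metal tray, fixed, 380 x 380 mm, floor 4 mm thick, rim 20 mm high; dish, stand, bottle and small beaker stand in it. Origin: centre of its underside.
- bottle: Loose brown bottle, 60 mm in diameter, 140 mm high, bystander in the tray. Origin: centre of its underside.
- beaker: Loose small glass beaker, 50 mm in diameter, 60 mm high, bystander in the tray. Origin: centre of its underside.
- weight: Loose brass weight, 40 mm in diameter, 40 mm high, bystander. Origin: centre of its underside.
- screwdriver: Loose screwdriver with red handle, 180 mm long, bystander lying on the table. Origin: middle of its underside, x along it.
- jar: Loose clear jar with white cap, 48 mm in diameter, 55 mm high, bystander. Origin: centre of its underside.

How it is judged:
By the outcome, as a careful person would: the job done as asked, in the order asked, and still so for the second after the job is handed in, while the arm keeps its last pose, push and grip.
It also fails if it takes over 72 s, if anything falls off the work surface, if the arm or the gripper's body presses on something with over 40 N, if the wrist force passes 120 N, or if a joint passes its speed limit or range.

ROBOT

A 6-joint arm with a two-finger parallel gripper is mounted at the origin on the work surface. World frame = base frame: x ahead of the robot, y to its left, z up, the work surface at z = 0. Lengths are in mm, angles in rad, forces in N, time in s.
With the tool pointing down it reaches from about 275 to 750 mm from the base axis. Payload 10.2 kg.
Tool frame: the origin (TCP) lies between the finger pads; the fingertips stand 8 mm ahead of it and the grasp point (between the pads) lies 11 mm behind it; z points along the fingers, y is the line along which they close (so a half turn about z gives the same grasp; the last joint's range is limited). The gripper opens to 85 mm and grips with 20 to 120 N. Pads are 22 mm wide; open, the fingers measure 114 mm over their backs; the gripper's body (76 mm by 85 mm) begins 54 mm behind the grasp point. The pads swing forward as they close: fully open they stand 13 mm farther back than shut.
Start: joints at [1.092, 0.313, 1.498, -0, 1.331, -0.223], TCP at [132.848, 507.92, 239.294] pointing down, gripper open.
Joint ranges: [-2.94, 2.94], [-0.97, 2.17], [0.19, 2.56], [-1.23, 4.37], [0.02, 3.11], [-2.88, 2.88]. Speed limits (rad/s): [2.39, 2.39, 3.01, 3.14, 3.14, 3.14].

INTERFACE

Orientations are given as a unit quaternion [w, x, y, z].
In Python, from rig import * gives the robot as it stands.
- The arm moves only by the shell command python3 -m handwheel 'ROWS' [FORCE]. ROWS is JSON, a list that holds one entry, the list of rows, each a list of 7 numbers: the shift along the world's x, y, z in mm, then the turn, a rotation vector about the world's x, y, z in degrees, then the opening, from -1 (shut) to 1 (fully open). A call has 1 to 8 rows; each row shifts and turns the commanded pose from where the row before left it; what a row does not reach is not made up. A row lasts 1/8 s, in which the tool goes at most 62.5 mm and 10.7 degrees, less where a joint would pass 70% of its speed; a pose out of reach is approached as far as the arm can. A call is refused whole if a number of a shift passes 62.5 or a number of a turn 10.7, either way. A call with a gripper value outside its range is refused whole. The fingers move at their own pace and stop on an object; FORCE is the grip in N (left out, the last holds). Time passes only in rows, so rows that do not move let the fingers close. It gives the time, the measured TCP pose, the force, the opening and the grip force at its end, in the units of the state.
- sense(): the state, without advancing time (a new reading comes with each control period).
- capture(name): name is "scene" or "top" or "wrist"; returns a dict with "image" (480x640x3 uint8, red, green, blue), "fx", "fy", "cx", "cy" (pixels), "rvec" (rotation vector, rad) and "tvec" (3), from world to camera coordinates, as OpenCV has them; the wrist camera has in their place "hand_eye" (4x4, takes a point from camera to tool coordinates, whose origin is the TCP and whose axes are the flange's). Camera axes: x right, y down, z forward; pixel columns grow to the right and rows downward; lengths in mm; the calibration is good to about 2 mm. A picture is of the moment at which its call begins: read the wrist's pose just before it. There is no depth.
- finish_job(): hands the job in; it is judged then, once.
The state is a dict: "time_s": time; "joints": joint angles; "dq": joint speeds; "tau": joint torques, N m; "eef_pos": TCP position; "ee_rot": TCP orientation; "force": force on the tool from outside, world axes, zero at the start; "wrist_torque": the same for the moment, N m; "grip_width": opening from 0.0 (shut) to 1.0 (fully open); "grip_force": force on a finger pad.
Only numpy, scipy, OpenCV 4.12 (cv2) and the standard library are available. Lean on these libraries where they do the work, as an engineer would, in place of code of your own. Each camera call takes 0.05 s, during which the arm holds its last target. There are 200 camera calls.

## Working session

There is one attempt and no reset: what is moved stays moved. The work goes in short steps, Python scripts to look and compute and a shell command to move; the robot and the scene stay as the last step left them, time stands still between calls to the robot, and variables do not carry over. Pictures are saved under pics/ and viewed, at most 13 in all, crops included, and the job is handed in when it is done.

```bash
mkdir -p pics; ls; cat > h.py <<'E'
from rig import *
import numpy as np, cv2
from scipy.spatial.transform import Rotation as R
def cam(name):
    s=sense(); c=capture(name)
    K=np.array([[c["fx"],0,c["cx"]],[0,c["fy"],c["cy"]],[0,0,1.]])
    if name=="wrist":
        q=s["ee_rot"]; T=np.eye(4); T[:3,:3]=R.from_quat([q[1],q[2],q[3],q[0]]).as_matrix(); T[:3,3]=s["eef_pos"]
        W=np.linalg.inv(T@np.array(c["hand_eye"])); Rm,t=W[:3,:3],W[:3,3]
    else:
        Rm=cv2.Rodrigues(np.array(c["rvec"],float))[0]; t=np.array(c["tvec"],float).ravel()
    return dict(im=np.array(c["image"]),K=K,R=Rm,t=t,o=-Rm.T@t)
def ray(c,p):
    d=c["R"].T@np.linalg.inv(c["K"])@[p[0],p[1],1]; return c["o"],d/np.linalg.norm(d)
def onz(c,p,z):
    o,d=ray(c,p); return o+d*(z-o[2])/d[2]
def meet(a,p,b,q):
    o1,d1=ray(a,p);o2,d2=ray(b,q)
    s=np.linalg.lstsq(np.c_[d1,-d2],o2-o1,rcond=None)[0]
    x,y=o1+s[0]*d1,o2+s[1]*d2; return (x+y)/2,np.linalg.norm(x-y)
def proj(c,X):
    v=c["K"]@(c["R"]@np.asarray(X,float)+c["t"]); return v[:2]/v[2]
def save(n,im): cv2.imwrite("pics/"+n+".png",im[...,::-1])
E
python3 - <<'E'
from h import *
import pickle
d={n:cam(n) for n in("scene","top","wrist")}
pickle.dump(d,open("c0.pkl","wb"))
for n in d: save(n+"0",d[n]["im"]); print(n,d[n]["o"].round(),d[n]["K"][0,0])
s=sense(); print(s["eef_pos"],s["ee_rot"],s["grip_width"],s["time_s"])
E
```

```text
pics
scene [1141. -460.  616.] 445.3749291537375
top [ 385.  -28. 1266.] 539.5697613504391
wrist [ 64. 527. 374.] 368.14870091622606
[132.76750629 507.75096551 238.90739517] [-1.47850538e-04  1.27551480e-01  9.91831844e-01 -4.36687799e-04] 1.0002637429696473 0.15
```

View pics/scene0.png

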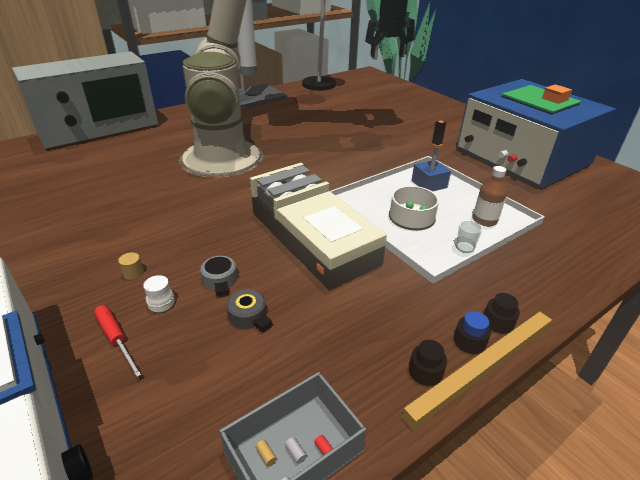

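View pics/top0.png

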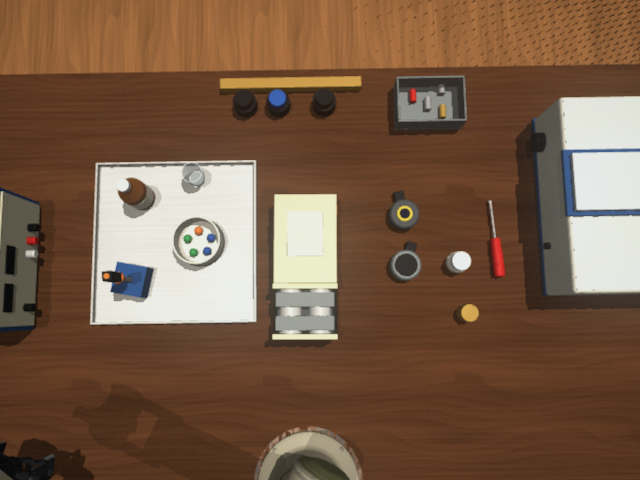

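The scene view shows the probe's handle at (438,130) over the stand (431,175), the dish at (414,207) and the yellow-ringed detector at (247,308). In the top view the handle is at (112,277), the stand at (131,281), the dish at (199,242), the detector at (404,213) and the pump at (305,267).

```bash
python3 - <<'E'
from h import *
import pickle
d=pickle.load(open("c0.pkl","rb")); S,T=d["scene"],d["top"]
def crop(c,x,y,w,h,k): return cv2.resize(c["im"][y:y+h,x:x+w],None,fx=k,fy=k,interpolation=cv2.INTER_NEAREST)
a=crop(T,95,250,65,60,6); b=crop(S,405,115,65,100,4)
z=np.zeros((600,800,3),np.uint8); z[:360,:390]=a; z[:400,400:660]=b
z[370:370+220,:360]=crop(T,375,190,60,37,6)[:220]; save("crop0",z)
def blobs(c,lo,hi,box,n):
    hsv=cv2.cvtColor(c["im"],cv2.COLOR_RGB2HSV); m=cv2.inRange(hsv,lo,hi)
    x,y,w,h=box; k=np.zeros_like(m); k[y:y+h,x:x+w]=m[y:y+h,x:x+w]
    N,_,st,ce=cv2.connectedComponentsWithStats(k); r=[(st[i].tolist(),ce[i].round(2)) for i in range(1,N) if st[i][4]>5]
    print(n,[(s,c.tolist()) for s,c in r]); return r
Y=((22,120,100),(35,255,255))
t=blobs(T,*Y,(385,195,40,40),"ringT"); s=blobs(S,*Y,(220,285,60,50),"ringS")
mid=lambda r:np.array([r[0]+r[2]/2-.5,r[1]+r[3]/2-.5])
if t and s:
    pt,ps=mid(max(t,key=lambda r:r[0][4])[0]),mid(max(s,key=lambda r:r[0][4])[0])
    print("window",meet(T,pt,S,ps),onz(T,pt,35),onz(S,ps,35))
O=((5,150,100),(18,255,255))
blobs(T,*O,(95,255,65,50),"orT"); blobs(S,*O,(415,110,45,60),"orS")
B=((105,120,40),(125,255,255))
blobs(T,*B,(100,250,60,55),"standT"); blobs(S,*B,(405,155,50,40),"standS")
for n,lo,hi in(("blue",(105,120,40),(125,255,255)),("org",(5,150,100),(18,255,255)),("grn",(55,100,40),(85,255,255))):
    for st,c in blobs(T,lo,hi,(172,215,55,55),n): print("  ",onz(T,c,16.5).round(1))
# dish outer/rim
hs=cv2.cvtColor(T["im"],cv2.COLOR_RGB2GRAY)[210:275,165:232]
c=cv2.HoughCircles(cv2.resize(hs,None,fx=4,fy=4,interpolation=cv2.INTER_CUBIC),cv2.HOUGH_GRADIENT,1,10,param1=80,param2=25,minRadius=75,maxRadius=115)
if c is not None:
    for q in c[0][:4]:
        p=q[:2]/4+[165-.375,210-.375]; print("dish",q/4,p,onz(T,p,54).round(1),(q[2]/4/T["K"][0,0]*(1266-54)).round(1))
for n,p in(("pumpTL",(273,195)),("pumpBR",(338,340))): print(n,onz(T,p,100).round())
E
```

```text
ringT [([397, 206, 16, 15, 126], [404.53, 213.11])]
ringS [([236, 294, 20, 15, 145], [245.54, 301.1])]
window (array([ 603.06101327, -231.49609981,   35.73025192]), np.float64(1.4734121525745696)) [ 603.51264353 -230.95207395   35.        ] [ 602.00571354 -231.84601048   35.        ]
orT [([103, 273, 7, 6, 38], [106.0, 275.5]), ([121, 274, 3, 7, 18], [121.83, 277.11])]
orS [([438, 120, 6, 3, 14], [440.79, 121.0]), ([432, 143, 11, 5, 32], [436.53, 145.28])]
standT [([111, 263, 36, 34, 724], [130.72, 279.55])]
standS [([415, 162, 35, 14, 229], [432.05, 168.59])]
blue [([208, 234, 6, 7, 32], [210.47, 237.31]), ([204, 248, 7, 6, 33], [206.61, 250.52])]
   [556.3 221.4  16.5]
   [525.4 230.1  16.5]
org [([195, 227, 7, 7, 42], [198.07, 230.19])]
   [573.6 250.6  16.5]
grn [([184, 235, 7, 7, 37], [187.11, 238.14]), ([190, 249, 7, 7, 37], [193.0, 252.0])]
   [555.2 276.1  16.5]
   [522.4 261.9  16.5]
dish [31.125 30.125 22.525] [195.75 239.75] [546.1 247.3  54. ] 50.6
dish [33.875 31.875 25.725] [198.5 241.5] [542. 241.  54.] 57.8
dish [33.375 34.375 27.   ] [198. 244.] [536.4 242.   54. ] 60.6
dish [36.375 33.875 22.825] [201.  243.5] [537.4 235.3  54. ] 51.3
pumpTL [637.  68. 100.]
pumpBR [320. -69. 100.]
```

View pics/crop0.png

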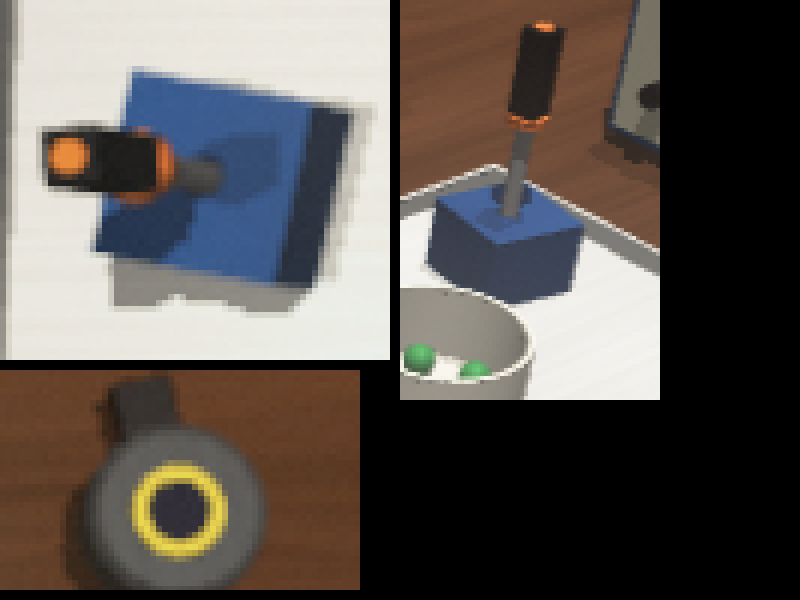

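View pics/wrist0.png

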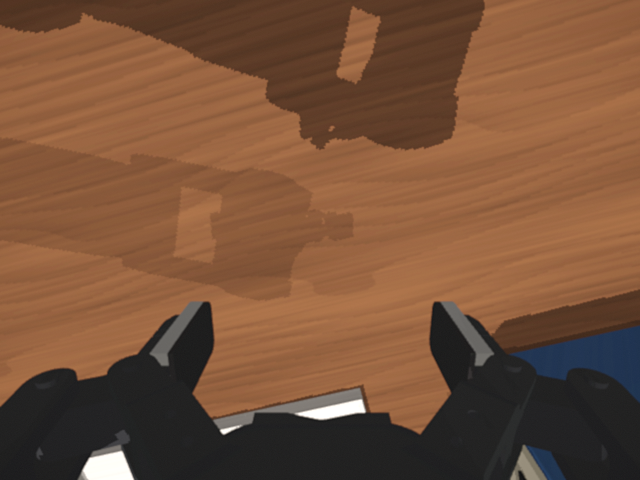

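The crop shows the orange cap on the handle's top at top-view pixel (106.2,276), the stand top's corners at crop (134,70), (315,100), (280,282), (93,250), and the ring clearly round. The wrist view shows only bare table and the fingers.

```bash
python3 - <<'E'
from h import *
import pickle
d=pickle.load(open("c0.pkl","rb")); S,T=d["scene"],d["top"]
print("cap",meet(T,(106,275.5),S,(440.6,121.0)))
print("collar",meet(T,(121,276.6),S,(436.8,145.3)))
q=np.array([(134,70),(315,100),(280,282),(93,250)])/6+[94.6,249.6]
w=np.array([onz(T,p,54) for p in q]);print("stand",w.round(1).tolist(),w.mean(0).round(1)); e=np.diff(w,axis=0); print(np.degrees(np.arctan2(e[:,1],e[:,0])),np.linalg.norm(e,axis=1))
# scene: stand top corners from the crop (x4, origin 405,115)
q2=np.array([(437,200),(510,172),(582,228),(500,243)])
m2=(q2-[400,0])/4+[404.6,114.6]
print("standmeet",meet(T,q.mean(0),S,m2.mean(0)), [onz(S,p,54).round(1).tolist() for p in m2])
W=d["wrist"]; s=sense(); print("cam off",W["o"]-s["eef_pos"], "look",W["R"][2])
E
```

```text
cap (array([458.77404216, 396.37887019, 185.86772153]), np.float64(0.9693859991024398))
collar (array([462.0599895 , 391.41300241, 122.46778572]), np.float64(4.286135258876648))
stand [[499.9, 424.9, 54.0], [487.5, 356.4, 54.0], [419.6, 367.9, 54.0], [432.6, 438.2, 54.0]] [459.9 396.9  54. ]
[-100.23365018  170.38721199   79.55530729] [69.62567371 68.90045759 71.52547871]
standmeet (array([458.99858903, 394.88607612,  57.68587608]), np.float64(1.6820783129577923)) [[417.5, 370.8, 54.0], [415.7, 443.0, 54.0], [498.1, 423.5, 54.0], [482.5, 363.1, 54.0]]
cam off [-69.15299014  18.78991859 135.37679052] look [ 0.27320091 -0.07202421 -0.95925689]
```

```bash
python3 -m handwheel '[[[10,-5,20,0,0,0,1],[30,-10,20,0,0,0,1],[40,-15,20,0,0,0,1],[40,-15,10,0,0,0,1],[40,-15,0,0,0,0,1],[40,-15,0,0,0,0,1],[20,-5,0,0,0,0,1],[0,0,0,0,0,0,1]]]'
```

```text
time_s: 1.15
eef_pos: [353.3, 427.8, 308.8]
ee_rot: [-0.0, 0.128, 0.992, -0.0]
force: [-0.1, -1.0, 0.7]
grip_width: 1.002
grip_force: 0.0
```

```bash
python3 - <<'E'
from h import *
import pickle
W=cam("wrist"); pickle.dump(W,open("w1.pkl","wb"))
p=proj(W,(459,396.5,182)); print("pred cap",p, "dish rim",proj(W,(543,243,53)))
im=W["im"]; x,y=int(p[0]),int(p[1]); x0,y0=max(0,x-75),max(0,y-75)
z=np.zeros((480,800,3),np.uint8); z[:,:320]=im[:,::2][:, :320]
c=im[y0:y0+120,x0:x0+120]; c=cv2.resize(c,None,fx=4,fy=4,interpolation=cv2.INTER_NEAREST)
z[:c.shape[0],320:320+c.shape[1]]=c; save("w1",z); print(x0,y0)
E
```

```text
pred cap [316.38918373 361.59077197] dish rim [216.48127398 382.94091018]
241 286
```

View pics/w1.png

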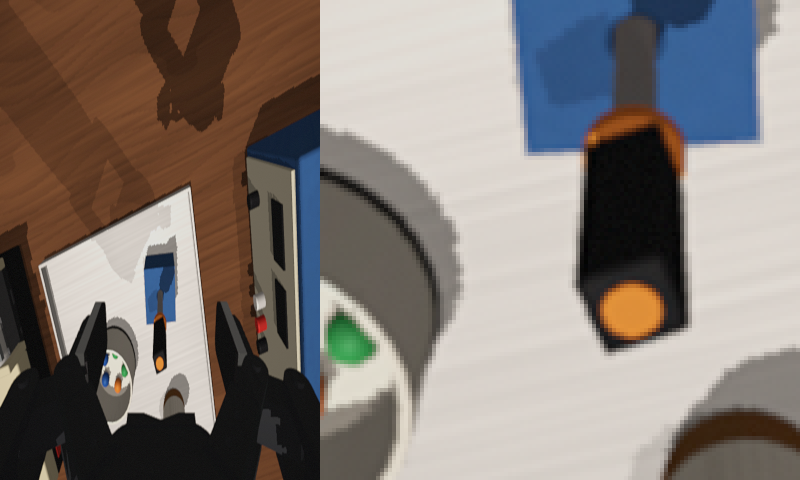

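The wrist view shows the handle: cap centre at crop (632,310), near corners (607,352) and (687,327), left corner (577,286), and the dish with its balls at left.

```bash
python3 - <<'E'
from h import *
import pickle
W=pickle.load(open("w1.pkl","rb")); T=pickle.load(open("c0.pkl","rb"))["top"]
f=lambda p:((p[0]-320)/4+241-.4,p[1]/4+286-.4)
c=[onz(W,f(p),182) for p in((607,352),(687,327),(577,286))]
e=c[1]-c[0]; g=c[2]-c[0]
print([np.degrees(np.arctan2(v[1],v[0])) for v in(e,g)],np.linalg.norm(e),np.linalg.norm(g))
print("cap",onz(W,f((632,310)),182),"meet",meet(W,f((632,310)),T,(106,275.5)))
E
```

```text
[np.float64(95.29087044465174), np.float64(-173.77298631910193)] 17.647734414869262 16.900072404623998
cap [460.8499643  397.89216475 182.        ] meet (array([459.4988976 , 397.96168316, 183.55625177]), np.float64(0.6995166848141438))
```

```bash
python3 -m handwheel '[[[30,-10,-10,0,0,7,1],[40,-10,-20,0,0,7,1],[25,-8,-20,0,0,6,1],[11.5,-2.5,-20,0,0,0,1],[0,0,-15,0,0,0,1],[0,0,0,0,0,0,1]]]'; python3 - <<'E'
from h import *
s=sense(); print(s["joints"],s["eef_pos"]); q=s["ee_rot"]; print(R.from_quat([q[1],q[2],q[3],q[0]]).as_matrix()[:,1])
W=cam("wrist"); p=proj(W,(459.7,397.6,182)); print(p)
save("w2",W["im"][240:,160:480])
E
```

```text
time_s: 1.95
eef_pos: [457.9, 398.0, 223.5]
ee_rot: [-0.001, -0.047, 0.999, -0.0]
force: [0.6, -0.4, 0.4]
grip_width: 1.003
grip_force: 0.0
[ 5.22468796e-01  5.07149736e-01  1.25577281e+00  2.57303771e-04
  1.38066234e+00 -1.14179884e+00] [457.91319808 397.96315565 223.47358463]
[-9.32871471e-02  9.95639066e-01 -5.99007461e-04]
[319.27883573 278.82064395]
```

View pics/w2.png

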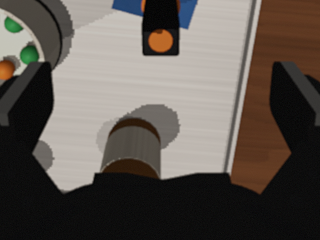

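The handle's cap is at crop (161,42), midway between the fingers (51 and 274) and square to them; it sits about 1 mm further out than predicted.

```bash
python3 -m handwheel '[[[2.5,-0.5,-20,0,0,0,1],[0,0,-25,0,0,0,1],[0,0,-25,0,0,0,1],[0,0,-10.5,0,0,0,1],[0,0,0,0,0,0,1],[0,0,0,0,0,0,-1],[0,0,0,0,0,0,-1],[0,0,0,0,0,0,-1]]]' 60;python3 -m handwheel '[[[0,0,0,0,0,0,-1],[0,0,0,0,0,0,-1],[0,0,0,0,0,0,-1],[0,0,0,0,0,0,-1]]]'
```

```text
time_s: 3.0
eef_pos: [462.0, 397.0, 144.2]
ee_rot: [0.0, -0.047, 0.999, 0.0]
force: [0.3, -0.3, 0.4]
grip_width: 0.377
grip_force: 0.0
time_s: 3.5
eef_pos: [462.0, 397.1, 144.1]
ee_rot: [0.0, -0.047, 0.999, 0.0]
force: [-0.4, 2.2, 5.4]
grip_width: 0.226
grip_force: 58.7
```

```bash
python3 -m handwheel '[[[0,0,5,0,0,0,-1],[0,0,10,0,0,0,-1],[0,0,15,0,0,0,-1],[0,0,15,0,0,0,-1],[0,0,15,0,0,0,-1],[0,0,15,0,0,0,-1],[0,0,5,0,0,0,-1],[0,0,0,0,0,0,-1]]]'; python3 - <<'E'
from h import *
import pickle
d=pickle.load(open("c0.pkl","rb")); S,T=d["scene"],d["top"]
z=np.zeros((600,800,3),np.uint8)
z[:520,:400]=cv2.resize(T["im"][210:275,174:224],None,fx=8,fy=8,interpolation=cv2.INTER_CUBIC)
z[:300,410:770]=cv2.resize(S["im"][182:232,384:444],None,fx=6,fy=6,interpolation=cv2.INTER_CUBIC)
s=cam("scene"); z[300:600,420:760]=cv2.resize(s["im"][60:210,370:540],None,fx=2,fy=2); save("dish",z)
E
```

```text
time_s: 4.5
eef_pos: [461.9, 396.9, 223.9]
ee_rot: [0.0, -0.047, 0.999, 0.0]
force: [-0.6, 0.8, -1.6]
grip_width: 0.22
grip_force: 58.7
```

View pics/dish.png

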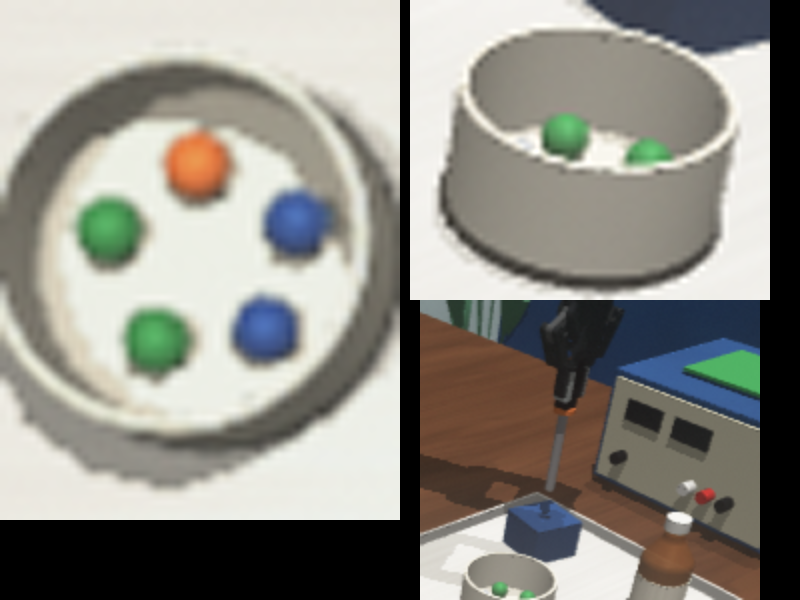

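The probe hangs free above the stand. In the top crop the rim's outer edge spans rows 52–440 and ends at column 372 (centre ≈ (177,246)); in the scene crop the rim spans columns 460–738 and rows 27–168.

```bash
python3 - <<'E'
from h import *
import pickle
d=pickle.load(open("c0.pkl","rb")); S,T=d["scene"],d["top"]
print(meet(T,(195.7,240.3),S,(415.1,197.6)),onz(S,(415.1,197.6),57))
for n,t,s in(("g1",(187.11,238.14),((566-410)/6+383.6,135/6+181.6)),): print(n,meet(T,t,S,s))
# probe now: collar / tip in scene & wrist-less: tip from scene crop pixel, x at probe plane
s=cam("scene"); t=cam("top")
m=cv2.inRange(cv2.cvtColor(t["im"],cv2.COLOR_RGB2HSV),(5,150,100),(18,255,255)); m[:250]=0;m[300:]=0;m[:,:90]=0;m[:,165:]=0; print("orange top px",cv2.countNonZero(m))
tip=((549-420)/2+370,(490-300)/2+60); print("tip px",tip)
e=sense()["eef_pos"]; X=np.array([e[0],e[1]]); 
for z in (85,90,95): print(z,proj(s,(*X,z)))
E
```

```text
(array([544.6892009 , 246.77862439,  58.98113864]), np.float64(1.3704594534954588)) [542.81836747 250.01521208  57.        ]
g1 (array([542.0865832 , 258.02552344,  38.53897936]), np.float64(31.323991479475445))
orange top px 1
tip px (434.5, 155.0)
85 [434.76206044 158.12943581]
90 [435.09329357 156.39488323]
95 [435.42624233 154.65134647]
```

```bash
python3 -m handwheel '[[[8,-16,0,0,0,0,-1],[17,-30,0,0,0,0,-1],[20,-34,0,0,0,0,-1],[20,-34,0,0,0,0,-1],[12,-24,0,0,0,0,-1],[6.5,-11.5,0,0,0,0,-1],[0,0,0,0,0,0,-1],[0,0,0,0,0,0,-1]]]'; python3 - <<'E'
from h import *
print(sense()["joints"].round(2))
t=cam("top"); s=cam("scene"); W=cam("wrist"); z=np.zeros((480,800,3),np.uint8)
z[:480,:480]=cv2.resize(s["im"][130:250,360:480],None,fx=4,fy=4); z[:240,480:800]=W["im"][::2,::2]; z[240:480,480:800]=cv2.resize(t["im"][190:280,140:260],(320,240)); save("over",z)
E
```

```text
time_s: 5.65
eef_pos: [544.9, 248.1, 223.7]
ee_rot: [-0.0, -0.047, 0.999, 0.0]
force: [0.4, 0.2, -0.5]
grip_width: 0.225
grip_force: 58.8
[ 0.23  0.49  1.28  0.    1.37 -1.43]
```

View pics/over.png

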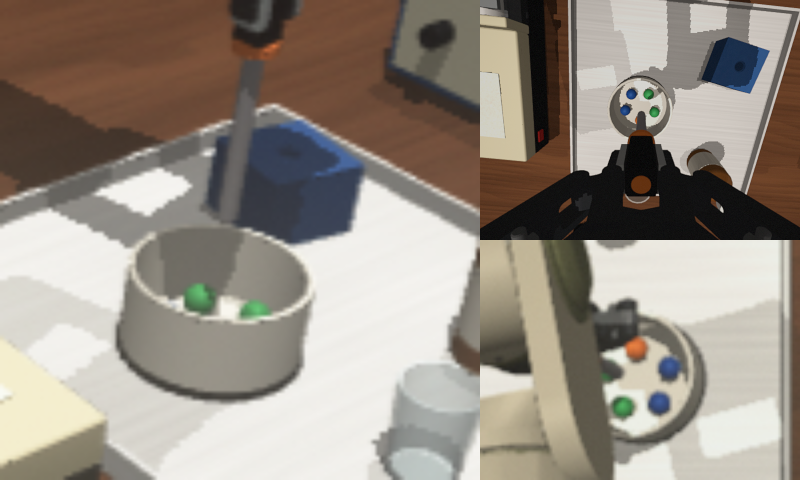

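The tip hangs over the dish's middle (scene crop (228,220)); the middle between the balls is free.

```bash
python3 -m handwheel '[[[0,0,-15,0,0,0,-1],[0,0,-20,0,0,0,-1],[0,0,-20,0,0,0,-1],[0,0,-12,0,0,0,-1],[0,0,-6,0,0,0,-1],[0,0,-3,0,0,0,-1],[0,0,-2,0,0,0,-1],[0,0,0,0,0,0,-1]]]'
```

```text
time_s: 6.8
eef_pos: [545.5, 247.4, 146.0]
ee_rot: [0.0, -0.047, 0.999, 0.0]
force: [0.8, 0.1, -0.9]
grip_width: 0.225
grip_force: 58.8
```

```bash
python3 -m handwheel '[[[-3.2,7.6,0,0,0,0,-1],[-4,10,0,0,0,0,-1],[-5,12,0,0,0,0,-1],[0,0,0,0,0,0,-1]]]'; python3 -m handwheel '[[[-10.4,-7,0,0,0,0,-1],[-7,-10.4,0,0,0,0,-1],[-2.4,-12.2,0,0,0,0,-1],[2.4,-12.2,0,0,0,0,-1],[7,-10.4,0,0,0,0,-1],[10.4,-7,0,0,0,0,-1],[12.2,-2.4,0,0,0,0,-1],[12.2,2.4,0,0,0,0,-1]]]'
```

```text
time_s: 7.3
eef_pos: [532.6, 278.2, 145.8]
ee_rot: [-0.0, -0.047, 0.999, 0.0]
force: [0.1, 0.4, -0.0]
grip_width: 0.223
grip_force: 58.8
time_s: 8.3
eef_pos: [557.9, 218.4, 145.7]
ee_rot: [-0.0, -0.046, 0.999, 0.001]
force: [0.7, -0.9, 0.1]
grip_width: 0.222
grip_force: 59.3
```

Forces are small, so I continue round.

```bash
python3 -m handwheel '[[[10.4,7,0,0,0,0,-1],[7,10.4,0,0,0,0,-1],[2.4,12.2,0,0,0,0,-1],[-2.4,12.2,0,0,0,0,-1],[-7,10.4,0,0,0,0,-1],[-10.4,7,0,0,0,0,-1],[-12.2,2.4,0,0,0,0,-1],[-12.2,-2.4,0,0,0,0,-1]]]'; python3 -m handwheel '[[[-10.4,-7,0,0,0,0,-1],[-7,-10.4,0,0,0,0,-1],[-2.4,-12.2,0,0,0,0,-1],[2.4,-12.2,0,0,0,0,-1],[7,-10.4,0,0,0,0,-1],[10.4,-7,0,0,0,0,-1],[12.2,-2.4,0,0,0,0,-1],[12.2,2.4,0,0,0,0,-1]]]'; python3 -m handwheel '[[[10.4,7,0,0,0,0,-1],[7,10.4,0,0,0,0,-1],[2.4,12.2,0,0,0,0,-1],[-2.4,12.2,0,0,0,0,-1],[-7,10.4,0,0,0,0,-1],[-10.4,7,0,0,0,0,-1],[-12.2,2.4,0,0,0,0,-1],[-12.2,-2.4,0,0,0,0,-1]]]'
```

```text
time_s: 9.3
eef_pos: [534.4, 274.5, 146.5]
ee_rot: [0.003, -0.047, 0.999, -0.003]
force: [6.9, -14.2, -1.6]
grip_width: 0.226
grip_force: 63.9
time_s: 10.3
eef_pos: [557.3, 218.5, 145.6]
ee_rot: [-0.002, -0.046, 0.999, 0.002]
force: [-7.3, 7.2, 0.6]
grip_width: 0.224
grip_force: 61.3
time_s: 11.3
eef_pos: [534.0, 277.2, 146.7]
ee_rot: [0.003, -0.047, 0.999, -0.0]
force: [3.6, -4.0, -0.7]
grip_width: 0.223
grip_force: 60.7
```

```bash
python3 -m handwheel '[[[-10.4,-7,0,0,0,0,-1],[-7,-10.4,0,0,0,0,-1],[-2.4,-12.2,0,0,0,0,-1],[2.4,-12.2,0,0,0,0,-1],[7,-10.4,0,0,0,0,-1],[10.4,-7,0,0,0,0,-1],[12.2,-2.4,0,0,0,0,-1],[12.2,2.4,0,0,0,0,-1]]]'; python3 -m handwheel '[[[10.4,7,0,0,0,0,-1],[7,10.4,0,0,0,0,-1],[2.4,12.2,0,0,0,0,-1],[-2.4,12.2,0,0,0,0,-1],[-7,10.4,0,0,0,0,-1],[-10.4,7,0,0,0,0,-1],[-12.2,2.4,0,0,0,0,-1],[-12.2,-2.4,0,0,0,0,-1]]]'; python3 -m handwheel '[[[-10.4,-7,0,0,0,0,-1],[-7,-10.4,0,0,0,0,-1],[-2.4,-12.2,0,0,0,0,-1],[2.4,-12.2,0,0,0,0,-1],[7,-10.4,0,0,0,0,-1],[10.4,-7,0,0,0,0,-1],[12.2,-2.4,0,0,0,0,-1],[12.2,2.4,0,0,0,0,-1]]]'
```

```text
time_s: 12.3
eef_pos: [557.4, 218.5, 145.5]
ee_rot: [-0.002, -0.046, 0.999, 0.001]
force: [-6.0, 4.4, 0.5]
grip_width: 0.229
grip_force: 61.1
time_s: 13.3
eef_pos: [532.6, 275.9, 146.0]
ee_rot: [0.0, -0.047, 0.999, -0.002]
force: [1.1, 0.2, -0.4]
grip_width: 0.227
grip_force: 61.3
time_s: 14.3
eef_pos: [558.1, 219.1, 145.7]
ee_rot: [-0.0, -0.046, 0.999, 0.002]
force: [-3.3, 4.9, 0.3]
grip_width: 0.229
grip_force: 61.3
```

```bash
python3 -m handwheel '[[[-1,2,8,0,0,0,-1],[0,0,18,0,0,0,-1],[0,0,25,0,0,0,-1],[0,0,28,0,0,0,-1],[0,0,28,0,0,0,-1],[0,0,23,0,0,0,-1],[0,0,10,0,0,0,-1],[0,0,0,0,0,0,-1]]]'; python3 - <<'E'
from h import *
s=cam("scene"); W=cam("wrist"); t=cam("top"); z=np.zeros((520,800,3),np.uint8)
import pickle; pickle.dump((s,W,t),open("c3.pkl","wb"))
print(sense()["joints"].round(2))
z[:520,:360]=cv2.resize(s["im"][90:220,370:460],None,fx=4,fy=4); z[:330,360:800]=cv2.resize(W["im"][120:450,100:540],None,fx=1,fy=1)
z[330:520,360:610]=cv2.resize(t["im"][200:280,155:260],(250,190)); save("aft",z)
E
```

```text
time_s: 15.3
eef_pos: [556.7, 219.7, 285.9]
ee_rot: [0.0, -0.047, 0.999, -0.0]
force: [0.1, -0.3, -1.1]
grip_width: 0.224
grip_force: 61.1
[ 0.18  0.45  1.18 -0.    1.51 -1.48]
```

View pics/aft.png

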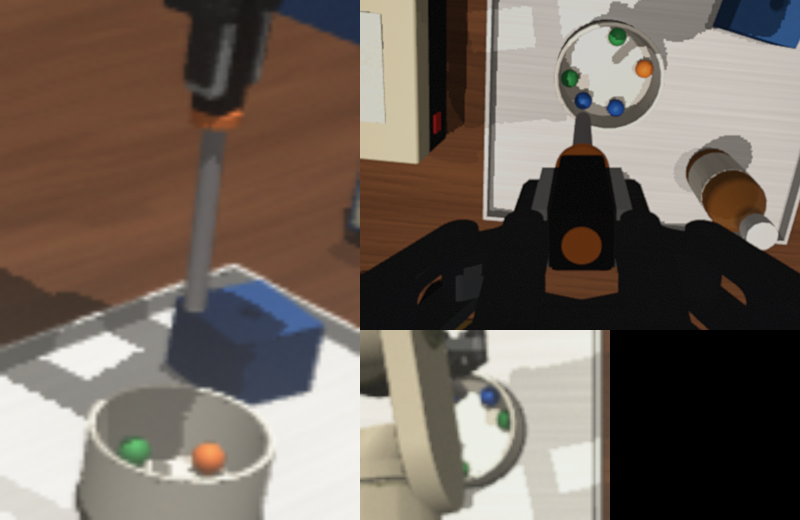

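All five balls lie in the dish in new places (wrist crop: green (617,37), orange (644,68), green (569,78), blue (583,100), blue (615,107)). The probe's tip is at scene crop (197,310) and wrist crop (583,115), and it looks upright.

```bash
python3 - <<'E'
from h import *
import pickle
s,W,t=pickle.load(open("c3.pkl","rb")); f=lambda p:(p[0]-360+100,p[1]+120)
old=dict(b1=(556.3,221.4),b0=(525.4,230.1),o=(573.6,250.6),g1=(555.2,276.1),g0=(522.4,261.9))
for n,p in(("g",(617,37)),("o",(644,68)),("g",(569,78)),("b",(583,100)),("b",(615,107))):
    X=onz(W,f(p),18)[:2]; print(n,X.round(1),{k:round(float(np.hypot(*(X-v))),1) for k,v in old.items() if k[0]==n})
e=np.array(sense()["eef_pos"]); X=e+[0,0,-132]
print("expected tip",X.round(1),proj(s,X),proj(W,X))
print("tip",meet(W,f((583,117)),s,(197/4+369.6,309/4+89.6)))
print("collar exp scene",proj(s,e+[0,0,-23]), "seen",(217/4+369.6,118/4+89.6))
print("pump-side", proj(W,(0,0,0)))
E
```

```text
g [507.9 254. ] {'g1': 52.2, 'g0': 16.5}
o [538.1 287.5] {'o': 51.2}
g [556.8 206.7] {'g1': 69.5, 'g0': 65.1}
b [580.1 224.4] {'b1': 24.0, 'b0': 55.0}
b [584.8 261.1] {'b1': 48.9, 'b0': 67.1}
expected tip [556.3 219.7 152.7] [415.96939825 167.31991069] [320.64328775 230.0323642 ]
tip (array([561.26068707, 222.3006694 , 155.22840171]), np.float64(1.0702344242541635))
collar exp scene [423.80750915 119.8844475 ] seen (423.85, 119.1)
pump-side [  85.85980718 -606.82966227]
```

```bash
python3 -m handwheel '[[[2,-12,0,-0.5,1.1,0,-1],[4,-25,0,-0.5,1.1,0,-1],[4,-40,0,0,0,0,-1],[4,-45,0,0,0,0,-1],[4,-45,0,0,0,0,-1],[4,-45,0,0,0,0,-1],[4,-45,0,0,0,0,-1],[4,-45,0,0,0,0,-1]]]'; python3 -m handwheel '[[[4,-45,0,0,0,0,-1],[4,-42,0,0,0,0,-1],[4,-30,0,0,0,0,-1],[2,-20,0,0,0,0,-1],[2,-12,0,0,0,0,-1],[0,0,0,0,0,0,-1],[0,0,0,0,0,0,-1]]]'; python3 - <<'E'
from h import *
s=cam("scene"); W=cam("wrist"); t=cam("top")
import pickle; pickle.dump((s,W,t,sense()),open("c4.pkl","wb"))
e=np.array(sense()["eef_pos"]); p=proj(s,e+[0,0,-80]).astype(int); print(p,proj(s,e+[0,0,-132]),proj(W,e+[0,0,-132]),sense()["joints"].round(2))
z=np.zeros((560,800,3),np.uint8)
z[:560,:400]=cv2.resize(s["im"][p[1]-70:p[1]+70,p[0]-50:p[0]+50],None,fx=4,fy=4); z[:480,400:800]=cv2.resize(W["im"][120:360,220:420],None,fx=2,fy=2); save("det",z)
E
```

```text
time_s: 16.45
eef_pos: [586.3, -84.4, 285.4]
ee_rot: [-0.02, -0.046, 0.999, -0.008]
force: [0.2, 0.4, -0.4]
grip_width: 0.225
grip_force: 61.1
time_s: 17.32
eef_pos: [602.7, -230.3, 285.9]
ee_rot: [-0.02, -0.047, 0.999, -0.008]
force: [-0.3, -0.1, -0.9]
grip_width: 0.221
grip_force: 61.1
[237 223] [240.52746115 249.44781936] [322.69591909 236.91582168] [-0.53  0.59  0.97 -0.03  1.61 -2.2 ]
```

View pics/det.png

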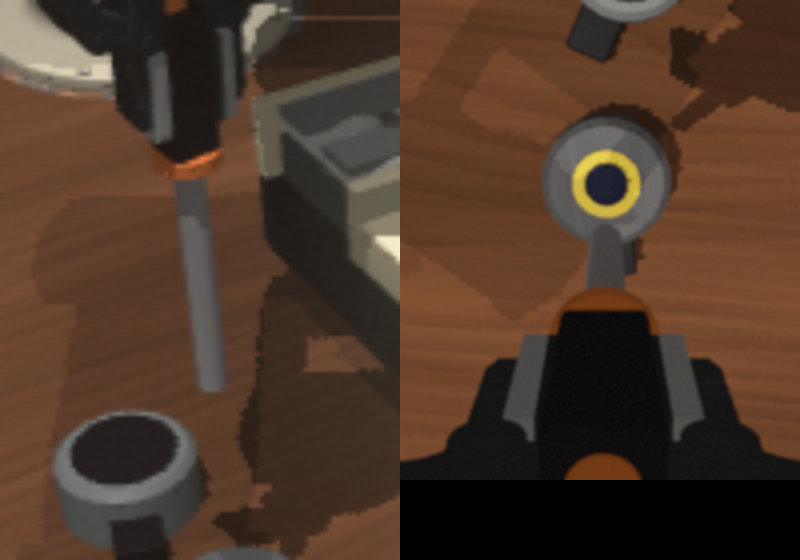

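The shaft runs from scene crop (187,170) to its tip at (212,388), close to the predicted (240.5,249.4) for an upright probe. The wrist crop has the tip at (605,230) and the yellow ring's centre at (606,184).

```bash
python3 - <<'E'
from h import *
import pickle
s,W,t,st=pickle.load(open("c4.pkl","rb"))
hsv=cv2.cvtColor(W["im"],cv2.COLOR_RGB2HSV); m=cv2.inRange(hsv,(22,120,100),(35,255,255)); m[:180]=0; m[240:]=0
x,y,w,h=cv2.boundingRect(m); c=(x+w/2-.5,y+h/2-.5); print("ring",c,w,h,onz(W,c,35))
d=pickle.load(open("c0.pkl","rb"))
print("W+T",meet(W,c,d["top"],(404.5,213)),"W+S",meet(W,c,d["scene"],(245.5,301)))
print("tip",meet(W,(322.3,235.3),s,(239.6,249)),"tcp",st["eef_pos"])
for k in (-23,-80,-132): print(proj(s,st["eef_pos"]+np.array([0,0,k])))
E
```

```text
ring (323.0, 211.5) 35 34 [ 603.79069661 -231.09935028   35.        ]
W+T (array([ 603.80444707, -231.09627463,   34.12662207]), np.float64(0.26992844531768884)) W+S (array([ 603.35303671, -231.71782282,   36.26319201]), np.float64(1.2911968362979613))
tip (array([ 601.2250137 , -231.06182167,  154.3949219 ]), np.float64(0.5073336159253385)) tcp [ 602.6244801  -230.39996413  286.01163229]
[234.0723309  192.70486095]
[237.59778392 223.69488378]
[240.52746115 249.44781936]
```

```bash
python3 -m handwheel '[[[1.5,-0.5,-12,0,0,0,-1],[0,0,-22,0,0,0,-1],[0,0,-24,0,0,0,-1],[0,0,-20,0,0,0,-1],[0,0,-12,0,0,0,-1],[0,0,-8,0,0,0,-1],[0,0,-3,0,0,0,-1],[0,0,0,0,0,0,-1]]]'; python3 - <<'E'
from h import *
st=sense(); s=cam("scene"); W=cam("wrist"); t=cam("top")
import pickle; pickle.dump((s,W,t,st),open("c5.pkl","wb"))
e=np.array(st["eef_pos"]); print(proj(s,e+[0,0,-132]),proj(W,e+[0,0,-132]))
z=np.zeros((560,800,3),np.uint8)
z[:560,:400]=cv2.resize(s["im"][235:335,210:281],(400,560)); z[:480,400:800]=cv2.resize(W["im"][120:240,270:370],None,fx=4,fy=4); save("det2",z)
E
```

```text
time_s: 18.48
eef_pos: [604.2, -231.7, 185.1]
ee_rot: [-0.019, -0.047, 0.999, -0.008]
force: [-0.1, -0.1, -1.4]
grip_width: 0.225
grip_force: 61.1
[245.28895776 294.46900643] [323.1031621 236.7713557]
```

View pics/det2.png

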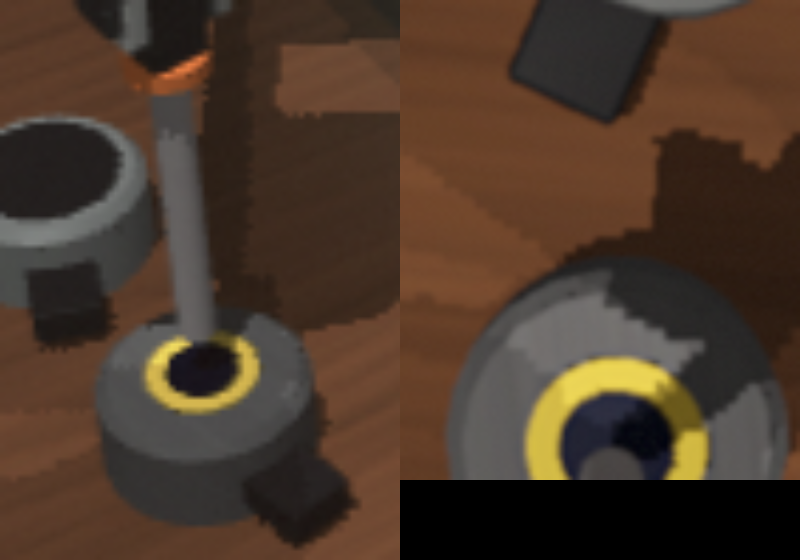

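The tip is at scene crop (200,335) and the ring's centre at (201,372), laterally aligned; the wrist crop has the ring's centre near (616,442) with the tip just over it. I compute the remaining gap.

```bash
python3 - <<'E'
from h import *
import pickle
s,W,t,st=pickle.load(open("c5.pkl","rb"))
def ring(c,b):
    m=cv2.inRange(cv2.cvtColor(c["im"],cv2.COLOR_RGB2HSV),(22,120,70),(35,255,255)); k=np.zeros_like(m); k[b[1]:b[3],b[0]:b[2]]=m[b[1]:b[3],b[0]:b[2]]
    return cv2.boundingRect(k)
r=ring(s,(220,285,280,330)); q=ring(W,(270,190,370,290)); print(r,q)
rs=(r[0]+r[2]/2-.5,r[1]+r[3]/2-.5); print("ring S on35",rs,onz(s,rs,35))
print("ring W by width/top", onz(W,(q[0]+q[2]/2-.5,q[1]+q[2]/2-.5),35))
for z in(35,40,45,50,53): print(z,proj(s,(604,-231.5,z)).round(2),proj(W,(604,-231.5,z)).round(2))
g=cv2.cvtColor(s["im"],cv2.COLOR_RGB2GRAY); print(g[284:305,243:249])
print(cv2.cvtColor(W["im"],cv2.COLOR_RGB2GRAY)[226:250:1,323])
E
```

```text
(236, 294, 20, 15) (302, 209, 45, 43)
ring S on35 (245.5, 301.0) [ 602.00571354 -231.84601048   35.        ]
ring W by width/top [ 603.77192357 -231.21990663   35.        ]
35 [246.19 301.58] [323.63 231.24]
40 [245.96 299.6 ] [323.58 232.65]
45 [245.74 297.61] [323.53 234.11]
50 [245.51 295.6 ] [323.48 235.62]
53 [245.37 294.39] [323.44 236.55]
[[ 97  92  86  74  53  34]
 [ 97  94  88  76  66  61]
 [ 97  95  88  79  67  60]
 [ 98  96  89  79  63  35]
 [ 99  96  90  81  65  35]
 [ 98  96  90  81  66  43]
 [ 98  96  91  83  70  50]
 [101  97  91  84  70  49]
 [101  98  92  85  70  49]
 [100  97  93  86  72  54]
 [100  98  94  86  75  65]
 [102  98  96  88  76  78]
 [161  52  50  39  31  39]
 [ 23  24  19  20  14  16]
 [ 24  23  18  17  18  19]
 [ 22  18  18  15  19  18]
 [ 22  21  18  20  21  19]
 [ 22  22  23  22  21  23]
 [ 23  23  23  22  21  22]
 [ 23  20  21  22  23  24]
 [ 22  22  21  22  22  26]]
[28 24 23 17 15 32 62 70 71 71 71 69 70 70 70 69 68 68 69 69 68 68 68 68]
```

```bash
python3 -m handwheel '[[[-0.5,0,-3,0,0,0,-1],[0,0,-3,0,0,0,-1],[0,0,-2,0,0,0,-1],[0,0,0,0,0,0,-1],[0,0,0,0,0,0,-1],[0,0,0,0,0,0,-1],[0,0,0,0,0,0,-1]]]'; python3 - <<'E'
from h import *
s=cam("scene"); W=cam("wrist"); st=sense()
print(st["eef_pos"],np.abs(st["dq"]).max(),st["force"])
print(cv2.cvtColor(s["im"],cv2.COLOR_RGB2GRAY)[292:306,240:252])
print(cv2.cvtColor(W["im"],cv2.COLOR_RGB2GRAY)[222:240,323])
e=st["eef_pos"]+np.array([0,0,-132])
for dz in (-3,0,3): print(e[2]+dz,"near-edge",proj(s,e+[3.7,-4.7,dz]),"wrist far edge",proj(W,e+[-6,0,dz]))
E
```

```text
time_s: 19.5
eef_pos: [603.6, -231.7, 176.8]
ee_rot: [-0.02, -0.047, 0.999, -0.008]
force: [-1.2, -0.8, -1.1]
grip_width: 0.225
grip_force: 61.1
[ 603.55675795 -231.70975712  176.84099865] 0.0011885369536727638 [ 0.65837798  0.41677974 -0.2076295 ]
[[ 45  73  98 100  96  91  86  70  48  39  38  40]
 [ 61  87  98 101  97  92  85  71  50  38  40  38]
 [ 94  91 100 101  97  94  85  75  68  65  55  48]
 [112 145  97 100  98  94  86  76  71  78  77  96]
 [210 197  97 100  99  94  87  78  65  64  78 108]
 [210 197  95 100  98  95  87  76  49  18  32 100]
 [125  33  66 100  98  96  89  76  26  17  19  35]
 [ 24  24  28  38  56  65  36  19  18  18  20  49]
 [ 22  21  23  18  20  17  20  18  18  19  20  32]
 [ 24  22  22  22  20  18  17  16  18  20  23  33]
 [ 23  24  20  22  20  21  20  21  23  23  22  69]
 [ 24  21  22  22  23  20  23  22  23  21  51 120]
 [125  26  23  22  20  22  21  24  24  50 119 180]
 [179 172 127  53  25  26  35  67 119 179 179 180]]
[43 46 49 46 35 26 23 16 11 29 60 71 71 71 70 69 69 69]
41.84099865409283 near-edge [244.26735405 301.05720356] wrist far edge [323.75396289 228.40410824]
44.84099865409283 near-edge [244.12616134 299.85855165] wrist far edge [323.72644124 229.26184224]
47.84099865409283 near-edge [243.9843268  298.65445104] wrist far edge [323.69833491 230.13779827]
```

```bash
python3 -c "
from rig import *
print(finish_job())"
```

```text
the job is handed in; nothing more can be done
None
```

I stirred the dish for 3.5 circles at about 32 mm radius; all five balls moved and stayed in the dish. The job was handed in at 19.5 s with the probe held upright and still, its tip about 10 mm above the middle of the detector window by the camera measurements.

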